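Thread the C-hook back through the dustpan's hanging ring

ROBOT

A 6-joint arm with a two-finger parallel gripper is mounted at the origin on the work surface. World frame = base frame: x ahead of the robot, y to its left, z up, the work surface at z = 0. Lengths are in m, angles in degrees, forces in N, time in s.
With the tool pointing down it reaches from about 0.3 to 0.85 m from the base axis. Payload 4.2 kg.
Tool frame: the origin (TCP) lies at the very end of the fingers, on their centre line; the grasp point (between the pads) lies behind it (grip_point_offset is the x of the grasp point in the tool frame, in m); x points along the fingers, y is the direction in which the jaws open and shut, and the axes are right-handed (so a half turn about x gives the same grasp; the last joint's range is limited). The gripper opens to 91 mm and grips with 3 to 60 N. Pads are 32 mm wide; open, the fingers measure 118 mm over their backs; the gripper's body (76 mm by 178 mm) begins 60 mm behind the grasp point.
Start: joints at [64.286, 18.312, 89.639, -0, 72.044, -1.146], TCP at [0.239, 0.523, 0.214] pointing down, gripper open.
Joint ranges: [-177.97, 177.97], [-48.28, 115.42], [12.27, 149.76], [-77.06, 257.06], [2.81, 150.46], [-146.56, 146.56]. Speed limits (degrees/s): [147.25, 147.25, 180, 180, 180, 180].

INTERFACE

Orientations are given as a 3x3 rotation matrix whose columns are the frame's x, y, z axes.
In Python, from station import move_to, move_l, set_joints, open_jaws, grasp, hold, solve_ik, get_state, get_image, camera_params, IKError, close_job, grip_point_offset gives the robot as it stands. The module is installed in compiled form; this text tells all that it offers. Calls block until the motion is done:
- move_to(position, orientation): joint-space move of the TCP to a pose.
- move_l(position, attitude=None, velocity=0.15, stop_force=None): straight line of the TCP; attitude=None keeps the orientation; velocity is the mean speed in m/s. With stop_force (N) it stops when the force on the tool has changed by that much, and returns True; else False.
- set_joints(angles): joint-space move.
- open_jaws() and grasp(effort=None): open the fingers fully, or close them until they stop; effort is the grip in N (None keeps the last).
- hold(seconds).
- solve_ik(position, orientation): joint angles nearest the present ones, or None.
- get_state(): the state.
- get_image(name): name is "side" or "top"; returns the picture (480x640x3 uint8, red, green, blue); there is no depth.
- camera_params(name): a dict with "fovy" (degrees; the focal length in pixels is half the picture's height over the tangent of half this angle, whatever the lens; pixels are square), "cx", "cy" (the principal point, pixels), "R" (3x3) and "t" (3): a world point X has camera coordinates R X + t. Camera axes: x right, y down, z forward; pixel columns grow to the right and rows downward; lengths in m; the calibration is good to about 2 mm. A picture is of the moment at which its call begins. camera_params takes no time and is no camera call.
A pose or a line that the arm cannot do raises IKError and nothing moves.
- close_job(): hands the job in, once; it reports no verdict.
The state is a dict: "time": time; "joint_positions": joint angles; "joint_vel": joint speeds; "joint_torque": joint torques, N m; "position": TCP position; "tcp_rot": TCP orientation; "wrist_force": force on the tool from outside, world axes, zero at the start; "wrist_torque": the same for the moment, N m; "finger_gap": finger opening in m.
Only numpy, scipy, OpenCV 4.12 (cv2) and the standard library are available. Lean on these libraries where they do the work, as an engineer would, in place of code of your own. Each camera call takes 0.05 s, during which the arm holds its last target.

TASK

The red dustpan has lost its hanger. Pick up the C-shaped hook with the blue grip, turn its curved bar through the steel ring at the end of the dustpan's handle until the ring sits about the middle of the bend, and leave the hook lying flat on the shelf and let go. Leave the yellow-gripped rod where it is.

Things in the scene. Friction and masses are not known exactly. Their poses are not given: they have to be found in the camera images.
- hook_grip (a point): Centre of the loose C-hook's blue plastic grip, 18 mm above its underside. Hook about 90 g, starts flat on the shelf, z up. The grip is a block 32 mm along the hook's x, 50 mm along y, 36 mm tall; grasp it from above across its 32 mm. The bar's half circle is centred at x +45, y +20, z -4 mm from here. Turning the hook clockwise from above about that centre drives the tip forward along its arc.
- hook_bend (a point): Middle of the C-hook's bend, at x +45, y +65, z -4 mm from hook_grip, same axes. The round dark-coated aluminium bar, 8 mm thick, is a flat half circle, 45 mm centre-line radius, centred 45 mm from here to -y. From there the free tip is at x +45, this point at y +45 (bar along x), and at x -45 the bar enters the grip. The bar's centre-line is 14 mm above the shelf when flat.
- ring_centre (a point): Centre of the upright dark steel ring at the end of the red dustpan's handle; the dustpan is fixed. Clear hole 40 mm, outer diameter 52 mm, wire 6 mm, centre 26 mm above the shelf (hole spans heights 6 to 46 mm). x points level from the ring along the handle (28 mm wide, top 37 mm high) to the pan, y is level along the hole's axis, z up. It is free except on the handle's side.
- rod_grip (a point): Centre of the yellow grip (32 x 50 x 36 mm, 18 mm above its underside) of a loose straight dark rod with a short bent end, reaching 115 mm from here along y. A bystander: leave it where it is.

How it is judged:
By the outcome, as a careful person would: the job done as asked, in the order asked, and still so for the second after the job is handed in, with the robot touching nothing.
It also fails if it takes over 50 s, if anything falls off the work surface, if the arm or the gripper's body presses on something with over 40 N, if the wrist force passes 120 N, or if a joint passes its speed limit or range.

## Working session

There is one attempt and no reset: what is moved stays moved. The work goes in short steps, each a Python script; the robot and the scene stay as the last script left them, time stands still between calls to the robot, and variables do not carry over. Pictures are saved under pics/ and viewed, and the job is handed in when it is done.

```bash
mkdir -p pics; python3 - <<'E'
from station import *
import cv2
for n in("top","side"):
    im=get_image(n); cv2.imwrite(f"pics/{n}0.png",im[:,:,::-1]); print(n,camera_params(n))
s=get_state(); print(s['time'],s['tcp_rot'],s['finger_gap'],grip_point_offset)
E
```

```text
top {'fovy': 47.994545548157724, 'cx': 321.08792425535523, 'cy': 243.41220917390436, 'R': array([[ 0.01004223, -0.99940273,  0.03306574],
       [-0.9960002 , -0.01293314, -0.08841008],
       [ 0.08878492, -0.03204565, -0.99553519]]), 't': array([-0.05327616,  0.51987276,  0.87489941])}
side {'fovy': 48.92419193465612, 'cx': 318.3135518773456, 'cy': 232.89012011712256, 'R': array([[ 0.97291166, -0.2311563 ,  0.00310992],
       [-0.13062609, -0.56079062, -0.81758834],
       [ 0.19073471,  0.79503499, -0.57579478]]), 't': array([-0.54017896,  0.09114897,  0.76676165])}
0.1 [[-6.43097298e-04  4.15754763e-01  9.09476533e-01]
 [-1.40226692e-03  9.09475452e-01 -4.15755260e-01]
 [-9.99998810e-01 -1.54269994e-03 -1.88205508e-06]] 0.0914909387353994 -0.0188
```

View pics/top0.png

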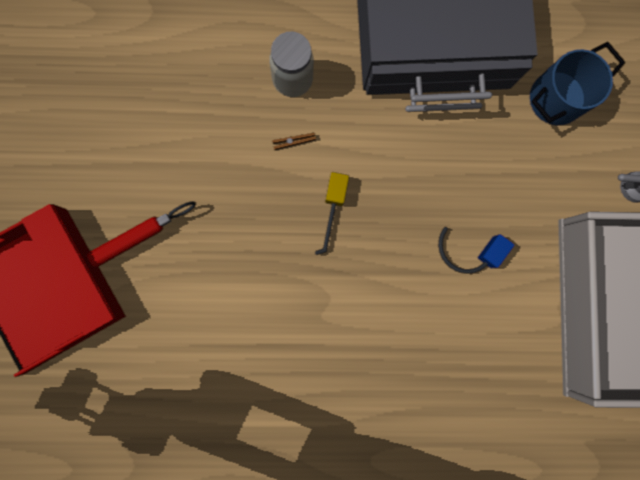

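View pics/side0.png

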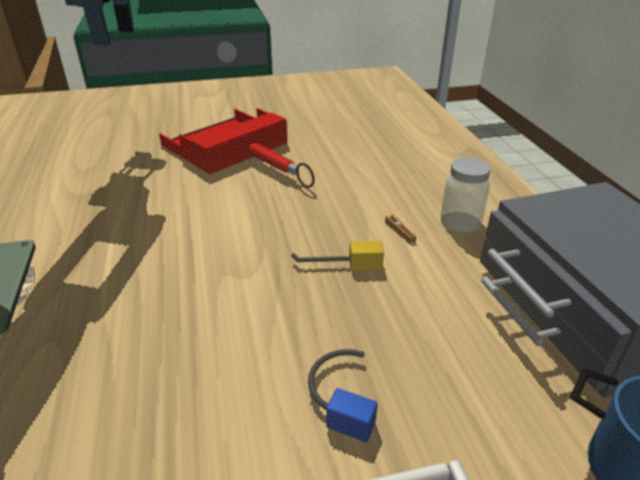

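The top view shows the blue grip at about (497,251) with its bar curving to the tip at (445,230), the ring at about (183,211) and the rod at (337,190). In the side view the grip is at (352,414) and the ring at (305,175). Next I'll measure these.

```bash
cat > h.py <<'E'
import numpy as np,cv2
from station import *
def cam(n):
    p=camera_params(n);f=240/np.tan(np.radians(p['fovy']/2));return p,f
def ray(n,u,v):
    p,f=cam(n);d=np.array([(u-p['cx'])/f,(v-p['cy'])/f,1.]);R=p['R'];return -R.T@p['t'],R.T@d
def onz(n,u,v,z):
    c,d=ray(n,u,v);return c+d*(z-c[2])/d[2]
def proj(n,X):
    p,f=cam(n);q=p['R']@X+p['t'];return np.array([f*q[0]/q[2]+p['cx'],f*q[1]/q[2]+p['cy']])
def tri(u1,u2):
    c1,d1=ray('top',*u1);c2,d2=ray('side',*u2)
    s=np.linalg.lstsq(np.c_[d1,-d2],c2-c1,rcond=None)[0];a=c1+s[0]*d1;b=c2+s[1]*d2
    return (a+b)/2,np.linalg.norm(a-b)
def hsv(im):return cv2.cvtColor(im,cv2.COLOR_RGB2HSV)
def big(m):
    n,l,s,c=cv2.connectedComponentsWithStats(m.astype(np.uint8));return l==1+np.argmax(s[1:,4])
E
python3 - <<'E'
from h import *
for n in('top','side'):
    im=cv2.imread(f'pics/{n}0.png')[:,:,::-1].copy()
    r,c,s=((183,211),(482,245),40) if n=='top' else ((300,172),(345,390),55)
    A=[cv2.resize(cv2.copyMakeBorder(im,80,80,80,80,0)[y+80-s:y+80+s,x+80-s:x+80+s],(400,400),interpolation=cv2.INTER_CUBIC) for x,y in(r,c)]
    cv2.imwrite(f'pics/z_{n}.png',np.hstack(A)[:,:,::-1])
    h=hsv(im);m=(h[...,0]>105)&(h[...,0]<130)&(h[...,1]>150)&(h[...,2]>50)
    sub=np.zeros_like(m); sub[c[1]-60:c[1]+60,c[0]-60:c[0]+60]=m[c[1]-60:c[1]+60,c[0]-60:c[0]+60]
    b=big(sub);v=h[...,2][b];ys,xs=np.nonzero(b);print(n,b.sum(),xs.mean(),ys.mean(),np.histogram(v,8))
E
```

```text
top 655 495.99236641221376 250.8381679389313 (array([ 27,  66,  19,  14,  27,  27,  41, 434]), array([ 57.  ,  65.75,  74.5 ,  83.25,  92.  , 100.75, 109.5 , 118.25,
       127.  ]))
side 1032 352.48837209302326 406.90213178294573 (array([ 28,  22,  28,  34,  37,  41, 398, 444]), array([ 76.,  91., 106., 121., 136., 151., 166., 181., 196.]))
```

View pics/z_top.png

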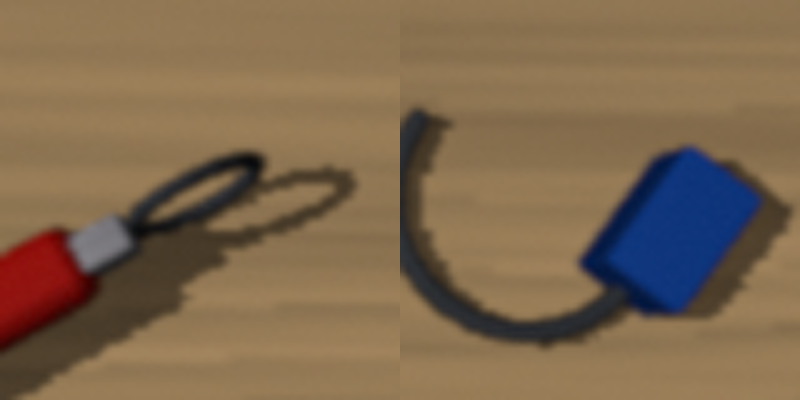

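View pics/z_side.png

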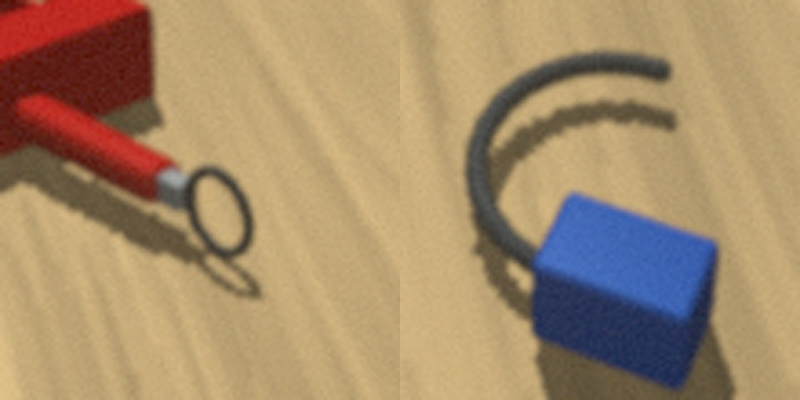

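```bash
cat >> h.py <<'E'
def grip(n,im,c,zt=0.036,s=60,th=None):
    h=hsv(im);m=(h[...,0]>105)&(h[...,0]<130)&(h[...,1]>130)&(h[...,2]>(th or (110 if n=='top' else 160)))
    k=np.zeros_like(m);k[max(0,c[1]-s):c[1]+s,max(0,c[0]-s):c[0]+s]=1
    b=big(m&k);ys,xs=np.nonzero(b)
    P=np.array([onz(n,x,y,zt)[:2] for x,y in zip(xs,ys)])
    return P
def circ(P):
    A=np.c_[2*P,np.ones(len(P))];s=np.linalg.lstsq(A,(P**2).sum(1),rcond=None)[0]
    return s[:2],np.sqrt(s[2]+s[:2]@s[:2])
def dark(im,c,s,vmax,smax=90):
    h=hsv(im);m=(h[...,2]<vmax)&(h[...,1]<smax)
    k=np.zeros_like(m);k[c[1]-s:c[1]+s,c[0]-s:c[0]+s]=1
    return big(m&k)
E
python3 - <<'E'
from h import *
E={}
for n in('top','side'):
    im=cv2.imread(f'pics/{n}0.png')[:,:,::-1].copy()
    r,c,s=((183,211),(474,245),40) if n=='top' else ((304,175),(340,380),40)
    P=grip(n,im,c);q=cv2.minAreaRect((P*1000).astype(np.float32));print(n,'rect',q,P.mean(0)*1000)
    b=dark(im,c,s,75 if n=='top' else 100);ys,xs=np.nonzero(b)
    B=np.array([onz(n,x,y,.014)[:2] for x,y in zip(xs,ys)]);print('circ',circ(B*1000),len(B))
    b2=dark(im,r,22 if n=='top' else 20,62 if n=='top' else 100,80)
    ys,xs=np.nonzero(b2);e=cv2.fitEllipse(np.c_[xs,ys].astype(np.float32));print('ring',e,len(xs),xs.min(),xs.max(),ys.min(),ys.max());E[n]=e
    v=im.copy();v[b]=(0,255,0);v[b2]=(255,0,255);
    A=[cv2.resize(v[y-40:y+40,x-40:x+40],(400,400),interpolation=0) for x,y in(r,c)]
    cv2.imwrite(f'pics/m_{n}.png',np.hstack(A)[:,:,::-1])
print(tri(E['top'][0],E['side'][0]))
E
python3 -c "
import cv2,numpy as np
cv2.imwrite('pics/m.png',cv2.resize(np.vstack([cv2.imread('pics/m_top.png'),cv2.imread('pics/m_side.png')]),(600,600)))"
```

```text
top rect ((511.7909240722656, -341.350341796875), (28.491989135742188, 46.498165130615234), 53.366233825683594) [ 511.78046329 -341.26951641]
circ (array([ 522.46376098, -295.08561241]), np.float64(44.82763042832192)) 346
ring ((179.17677307128906, 211.6242218017578), (7.947611331939697, 35.928592681884766), 56.6141242980957) 155 161 194 202 225
side rect ((510.9815673828125, -340.7489318847656), (26.932567596435547, 45.80994415283203), 53.35110092163086) [ 511.04824717 -341.1250971 ]
circ (array([ 523.55992511, -294.41118951]), np.float64(46.72011476703683)) 528
ring ((309.7657470703125, 177.0781707763672), (18.314420700073242, 38.068870544433594), 116.85203552246094) 78 288 311 165 187
(array([0.57702238, 0.1892429 , 0.01998076]), np.float64(0.012122525137851635))
```

View pics/m.png

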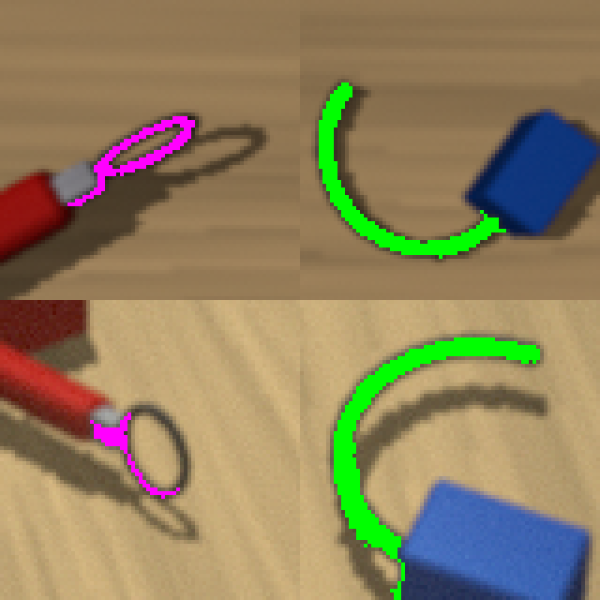

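```bash
python3 - <<'E'
from h import *
out={}
for n in('top','side'):
    im=cv2.imread(f'pics/{n}0.png')[:,:,::-1].copy();h=hsv(im)
    if n=='top': m=(h[...,2]<66)&(h[...,1]<90);k=np.zeros_like(m);k[198:222,169:202]=1
    else: m=(h[...,1]<75)&(h[...,2]<150);k=np.zeros_like(m);k[158:192,297:320]=1
    b=big(m&k)
    ys,xs=np.nonzero(b);pts=np.c_[xs,ys].astype(np.float32)
    if n=='top': # wire lies about centreline
        pass
    e=cv2.fitEllipse(pts);out[n]=e;print(n,e,len(xs))
    v=cv2.resize(im,None,fx=8,fy=8,interpolation=0)
    x,y=map(int,e[0]);v[np.kron(b,np.ones((8,8)))>0]=(0,255,0)
    cv2.ellipse(v,(((e[0][0]+.5)*8,(e[0][1]+.5)*8),(e[1][0]*8,e[1][1]*8),e[2]),(255,0,255),1)
    cv2.imwrite(f'pics/r_{n}.png',v[(y-25)*8:(y+25)*8,(x-25)*8:(x+25)*8,::-1])
X,g=tri(out['top'][0],out['side'][0]);print(X,g)
for n in out:
    print(n,onz(n,*out[n][0],.026))
# axis from red handle
im=cv2.imread('pics/top0.png')[:,:,::-1].copy();h=hsv(im)
m=((h[...,0]<8)|(h[...,0]>172))&(h[...,1]>150)&(h[...,2]>110)
k=np.zeros_like(m);k[205:262,105:165]=1
ys,xs=np.nonzero(big(m&k));P=np.array([onz('top',x,y,.033)[:2] for x,y in zip(xs,ys)]);c=P.mean(0);d=np.linalg.svd(P-c,full_matrices=False)[2][0]
print('handle',c,d,np.degrees(np.arctan2(d[1],d[0])),P.min(0),P.max(0))
f=[im[y] for y in ()]
gm=(h[...,1]<50)&(h[...,2]>90);k=np.zeros_like(m);k[205:235,150:178]=1
ys,xs=np.nonzero(big(gm&k));print('ferrule px',xs.mean(),ys.mean(),onz('top',xs.mean(),ys.mean(),.034))
E
python3 -c "
import cv2,numpy as np
cv2.imwrite('pics/r.png',np.hstack([cv2.imread('pics/r_top.png'),cv2.imread('pics/r_side.png')]))"
```

```text
top ((181.063232421875, 210.12478637695312), (8.00965404510498, 28.17015266418457), 59.91032791137695) 152
side ((310.7894287109375, 160.569091796875), (12.946516036987305, 17.018699645996094), 130.03619384765625) 26
[0.57485644 0.17636799 0.06197461] 0.015081498820864058
top [0.5726578  0.18561991 0.026     ]
side [0.5977052  0.24458668 0.026     ]Traceback (most recent call last):
  File "<stdin>", line 23, in <module>
  File "h.py", line 8, in onz
    c,d=ray(n,u,v);return c+d*(z-c[2])/d[2]
        ~~~^^^^^^^
  File "h.py", line 6, in ray
    p,f=cam(n);d=np.array([(u-p['cx'])/f,(v-p['cy'])/f,1.]);R=p['R'];return -R.T@p['t'],R.T@d
        ~~~^^^
  File "h.py", line 4, in cam
    p=camera_params(n);f=240/np.tan(np.radians(p['fovy']/2));return p,f
ValueError: time passes only in moves, steps and waits
```

View pics/r.png

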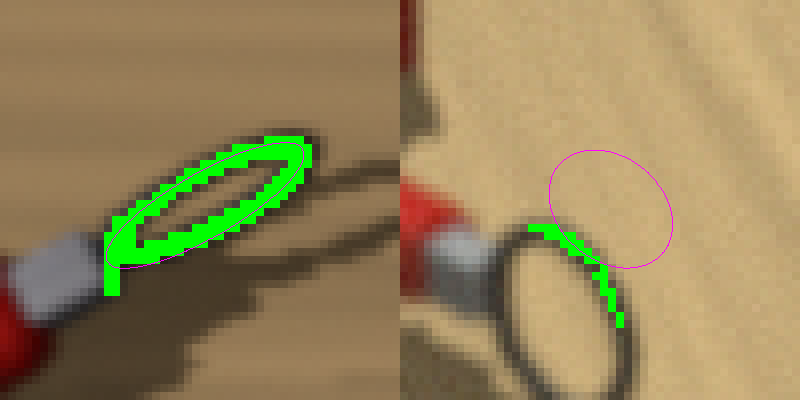

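```bash
sed -i 's/^def cam(n):/import functools\n@functools.lru_cache\ndef cam(n):/' h.py; python3 - <<'E'
from h import *
out={};V=[]
for n in('top','side'):
    im=cv2.imread(f'pics/{n}0.png')[:,:,::-1].copy();h=hsv(im)
    if n=='top': m=(h[...,2]<72)&(h[...,1]<100);k=np.zeros_like(m);k[198:219,170:202]=1
    else: m=(h[...,2]<125)&(h[...,1]<105);k=np.zeros_like(m);k[158:188,299:320]=1;k[170:188,297:320]=1
    b=m&k
    ys,xs=np.nonzero(b);e=cv2.fitEllipse(np.c_[xs,ys].astype(np.float32));out[n]=e;print(n,e,len(xs))
    v=cv2.resize(im,None,fx=8,fy=8,interpolation=0);x,y=map(int,e[0])
    for X,Y in zip(xs,ys): cv2.circle(v,(X*8+4,Y*8+4),2,(0,255,0),-1)
    cv2.ellipse(v,(((e[0][0]+.5)*8,(e[0][1]+.5)*8),(e[1][0]*8,e[1][1]*8),e[2]),(255,0,255),1)
    V.append(v[(y-25)*8:(y+25)*8,(x-25)*8:(x+25)*8,::-1])
cv2.imwrite('pics/r2.png',np.hstack(V))
print(tri(out['top'][0],out['side'][0]))
for n in out: print(n,onz(n,*out[n][0],.026))
im=cv2.imread('pics/top0.png')[:,:,::-1].copy();h=hsv(im)
for n,box,zz in(('top',(205,262,105,165),.03),('side',(145,180,252,300),.03)):
    im=cv2.imread(f'pics/{n}0.png')[:,:,::-1].copy();h=hsv(im)
    m=((h[...,0]<8)|(h[...,0]>172))&(h[...,1]>150)&(h[...,2]>(110 if n=='top' else 140))
    k=np.zeros_like(m);k[box[0]:box[1],box[2]:box[3]]=1
    ys,xs=np.nonzero(big(m&k));P=np.array([onz(n,x,y,zz)[:2] for x,y in zip(xs,ys)]);c=P.mean(0);d=np.linalg.svd(P-c,full_matrices=False)[2][0]
    print('handle',n,c,d,np.degrees(np.arctan2(d[1],d[0])),len(P))
E
```

```text
top ((181.87562561035156, 209.6952362060547), (8.200562477111816, 26.005626678466797), 62.36994934082031) 162
side ((304.7670593261719, 175.844482421875), (15.710012435913086, 23.865196228027344), 168.08580017089844) 153
(array([0.57279   , 0.18415405, 0.02691242]), np.float64(0.000941630412928498))
top [0.5733967  0.18430732 0.026     ]
side [0.57264381 0.18573789 0.026     ]
handle top [0.52765025 0.26614156] [-0.52571591  0.8506602 ] 121.71645075660156 769
handle side [0.52367002 0.2826311 ] [ 0.50138311 -0.86522539] -59.908451671999586 294
```

View pics/r2.png

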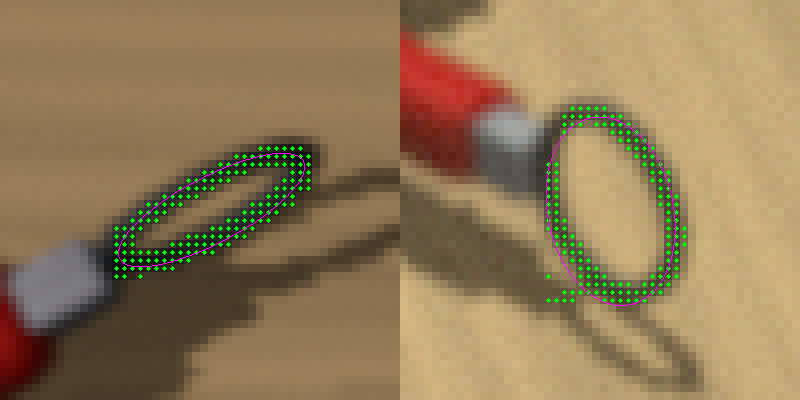

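```bash
cat >> h.py <<'E'
def Rt(a,sg):  # a: hook x direction deg
    a=np.radians(a);x=np.array([0,0,-1.]);y=sg*np.array([np.cos(a),np.sin(a),0]);return np.c_[x,y,np.cross(x,y)]
def hk(a): a=np.radians(a);return np.array([[np.cos(a),-np.sin(a)],[np.sin(a),np.cos(a)]])
G0=np.array([.5115,-.3413]);A0=53.4
RING=np.array([.573,.185]);AF=30.5
C=RING-hk(AF)@[0,.045]
def gp(da,off=(-.045,-.020)): return C+hk(AF+da)@np.array(off)
E
python3 - <<'E'
from h import *
print(C,gp(115),gp(0),get_state()['time'])
for sg in(1,-1):
    for p,a,z in[(G0,A0,.15),(G0,A0,.005),(gp(115),AF+115,.15)]+[(gp(d),AF+d,.014) for d in(115,90,60,30,0)]:
        q=solve_ik([*p,z],Rt(a,sg));print(sg,None if q is None else np.round(q,0))
E
```

```text
[0.59583923 0.14622669] [0.64425303 0.13722093] [0.56721668 0.10615488] 0.1
1 [-35.  24.  90.  -0.  66. -88.]
1 [-35.  33.  99.  -0.  48. -88.]
1 [  11.   28.   83.   -0.   69. -134.]
1 [  11.   35.   92.   -0.   53. -134.]
1 [   9.   34.   94.   -0.   52. -111.]
1 [  8.  33.  97.  -0.  50. -82.]
1 [  8.  31. 101.  -0.  48. -52.]
1 [  9.  30. 104.  -0.  46. -21.]
-1 [-35.  24.  90.  -0.  66.  92.]
-1 [-35.  33.  99.  -0.  48.  92.]
-1 [11. 28. 83. -0. 69. 46.]
-1 [11. 35. 92. -0. 53. 46.]
-1 [ 9. 34. 94. -0. 52. 69.]
-1 [ 8. 33. 97. -0. 50. 98.]
-1 [  8.  31. 101.  -0.  48. 128.]
-1 None
```

```bash
python3 - <<'E'
from h import *
im=cv2.imread('pics/top0.png');s=cv2.imread('pics/side0.png')
cv2.imwrite('pics/t.png',np.hstack([cv2.resize(im[200:280,540:640],(500,400)),cv2.resize(s[420:480,360:480],(300,150))[:,:] if 0 else cv2.resize(s[440:480,370:480],(300,400))]))
E
```

```text
(no output)
```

View pics/t.png

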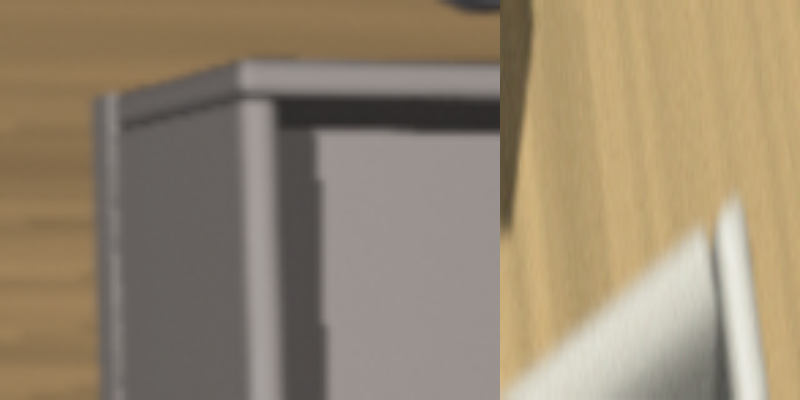

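```bash
python3 - <<'E'
from h import *
print('base',onz('top',560,230,0),onz('top',559.5,219,0))
for z in(.06,.08,.1): print(z,onz('top',588,216,z), onz('side',455,460,z))
print(tri((588,213),(457,460)))
# body corners in jaw frame
for sx in(1,-1):
  for sy in(1,-1):
    print(G0+hk(A0)@[sx*.089,sy*.038])
E
```

```text
base [ 0.55143331 -0.46401648  0.        ] [ 0.57073718 -0.46370535  0.        ]
0.06 [ 0.56787161 -0.48206886  0.06      ] [ 0.58208301 -0.43956686  0.06      ]
0.08 [ 0.56490856 -0.47127171  0.08      ] [ 0.57374225 -0.45021952  0.08      ]
0.1 [ 0.5619455  -0.46047455  0.1       ] [ 0.56540148 -0.46087217  0.1       ]
(array([ 0.56699132, -0.46099034,  0.09952872]), np.float64(0.0005207566703934711))
[ 0.53405695 -0.2471927 ]
[ 0.59507108 -0.29250579]
[ 0.42792892 -0.39009421]
[ 0.48894305 -0.4354073 ]
```

```bash
python3 - <<'E'
from h import *
move_to([*G0,.13],Rt(A0,1))
move_l([*G0,.006],velocity=.12,stop_force=15)
print(get_state()['position'])
grasp(35)
s=get_state();print(s['time'],s['finger_gap'],s['wrist_force'],s['position'])
move_l([*G0,.13],velocity=.15)
im=get_image('side');cv2.imwrite('pics/s1.png',im[:,:,::-1]);im=get_image('top');cv2.imwrite('pics/t1.png',im[:,:,::-1])
s=get_state();print(s['time'],s['finger_gap'],s['wrist_force'])
E
python3 -c "
import cv2,numpy as np
cv2.imwrite('pics/b1.png',cv2.resize(np.hstack([cv2.imread('pics/t1.png')[100:400,300:640],cv2.imread('pics/s1.png')[180:480,200:540]]),(800,353)))"
```

```text
[ 0.51206284 -0.34168179  0.00677404]
5.4 0.03183442967065446 [-0.08320937 -0.13227419 -0.02851877] [ 0.51147258 -0.34134338  0.00597089]
6.475 0.03170237021205713 [ 0.82975422  0.23226079 -0.7992412 ]
```

View pics/b1.png

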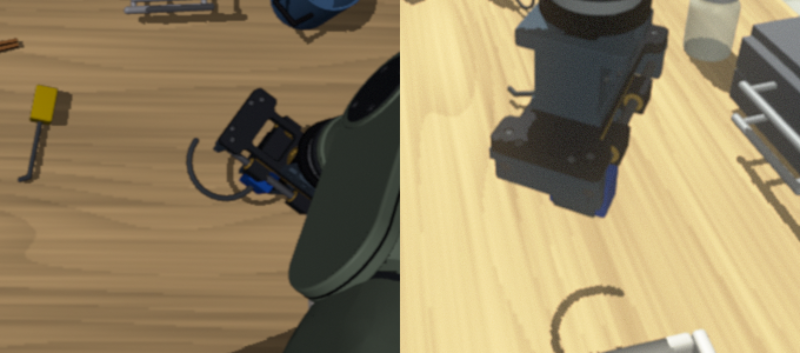

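```bash
python3 - <<'E'
from h import *
p=gp(115);a=AF+115
move_to([*p,.13],Rt(a,1))
im=get_image('top');cv2.imwrite('pics/t2.png',im[:,:,::-1])
cv2.imwrite('pics/s2.png',get_image('side')[:,:,::-1])
s=get_state();print(s['time'],s['finger_gap'],s['position'],p)
# predicted arc and expected pixels
v=im.copy();c=C
for t in range(0,181,10):
    q=c+hk(a)@(0.045*np.array([np.cos(np.radians(t)),np.sin(np.radians(t))]));u=proj('top',[*q,.138])
    cv2.circle(v,(int(round(u[0])),int(round(u[1]))),1,(0,255,0),-1)
cv2.imwrite('pics/v2.png',np.hstack([cv2.resize(v[120:270,130:330],(480,360)),cv2.resize(cv2.imread('pics/s2.png')[60:300,180:380,::-1],(300,360))])[:,:,::-1])
E
```

```text
8.3833 0.03144578163280723 [0.64444749 0.13592981 0.13003102] [0.64425303 0.13722093]
```

View pics/v2.png

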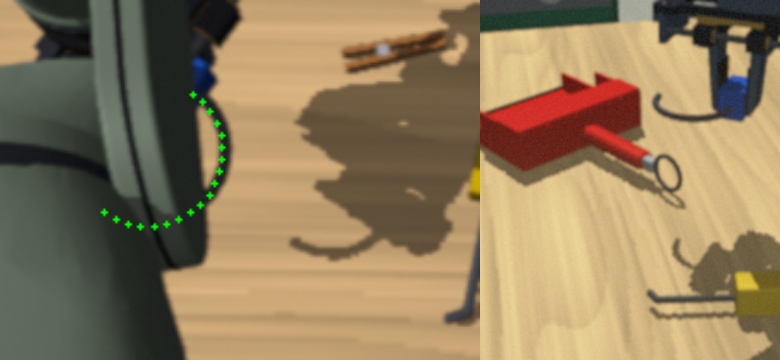

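```bash
cat >> h.py <<'E'
def look(name,n='side',box=(60,240,240,400),dz=.008):
    im=get_image(n);s=get_state();p=s['position'];R=s['tcp_rot'];a=np.degrees(np.arctan2(R[1,1],R[0,1]))
    v=im.copy();S=4;v=cv2.resize(v,None,fx=S,fy=S,interpolation=cv2.INTER_CUBIC)
    for t in range(0,181,10):
        q=p[:2]+hk(a)@(np.array([.045,.020])+0.045*np.array([np.cos(np.radians(t)),np.sin(np.radians(t))]))
        u=(proj(n,np.array([*q,p[2]+dz]))+.5)*S;cv2.circle(v,(int(u[0]),int(u[1])),2,(0,255,0),-1)
    for t in range(0,360,15):
        ax=hk(AF)@[0,1];c=np.cos(np.radians(t))*.023;z=np.sin(np.radians(t))*.023
        u=(proj(n,np.array([*(RING+ax*c),.026+z]))+.5)*S;cv2.circle(v,(int(u[0]),int(u[1])),2,(255,0,255),-1)
    y0,y1,x0,x1=[b*S for b in box];cv2.imwrite(f'pics/{name}.png',v[y0:y1,x0:x1,::-1])
    print(s['time'],'gap',s['finger_gap'],'F',np.round(s['wrist_force'],1),p,a)
E
python3 - <<'E'
from h import *
look('s3',box=(80,200,240,400))
E
```

```text
8.4333 gap 0.03182744170572852 F [-0.3  1.  -0.9] [0.6444091  0.13603908 0.13005801] 145.40087503987772
```

View pics/s3.png

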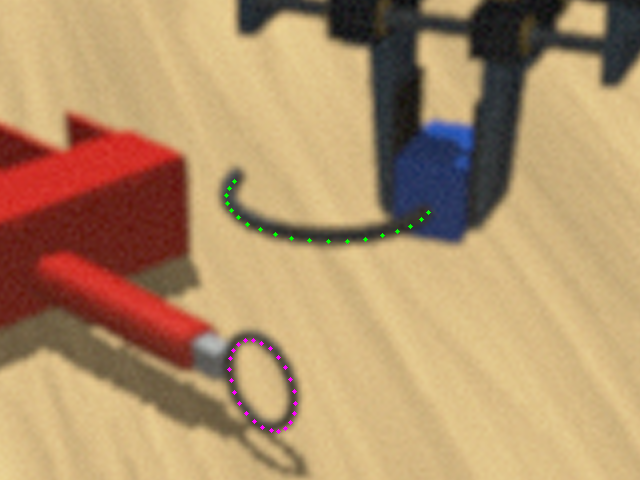

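The side view shows the predicted bar and ring dots on top of the real ones: tip at about (299,124), ring at about (306,176). I'll descend in front of the ring.

```bash
python3 - <<'E'
from h import *
p=gp(115)
print(move_l([*p,.05],Rt(AF+115,1),velocity=.1,stop_force=8))
print(move_l([*p,.015],velocity=.06,stop_force=6))
hold(.1)
look('s4',box=(110,230,240,400))
E
```

```text
False
False
10.2667 gap 0.03187932084334625 F [-0.   0.2 -0.9] [0.64463673 0.13731276 0.01548531] 145.50252487137593
```

View pics/s4.png

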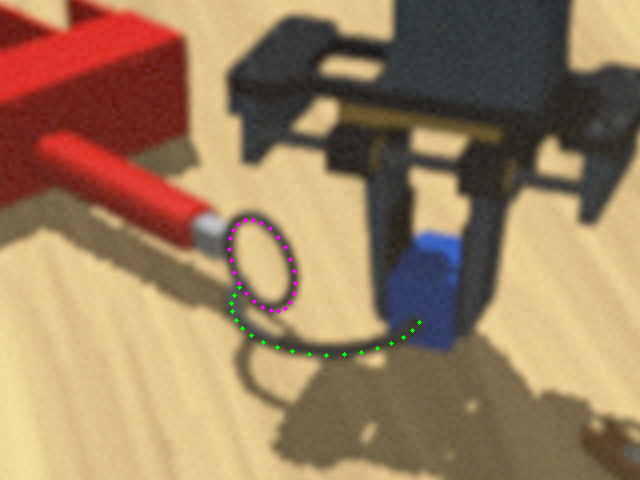

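```bash
cat >> h.py <<'E'
def turn(a0,a1,step=10,z=.015,stop=6,v=.05):
    n=int(np.ceil(abs(a1-a0)/step))
    for d in np.linspace(a0,a1,n+1)[1:]:
        if move_l([*gp(d),z],Rt(AF+d,1),velocity=v,stop_force=stop): print('STOP at',d,get_state()['wrist_force']);return False
    return True
E
python3 - <<'E'
from h import *
print(turn(115,75)); look('s5',box=(110,230,240,400))
E
```

```text
True
11.6167 gap 0.0319410572432496 F [-0.   0.9 -1.8] [0.62768116 0.10855964 0.01513543] 105.73158161438411
```

View pics/s5.png

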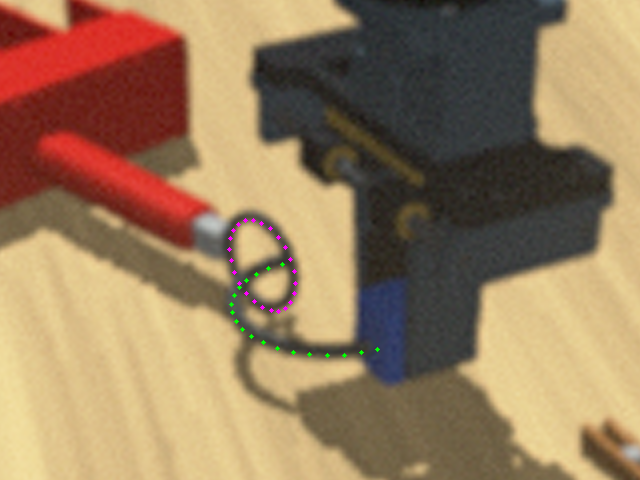

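The tip is seen inside the ring's opening at about (312,176), and contact forces are negligible. I'll keep turning.

```bash
python3 - <<'E'
from h import *
print(turn(75,35)); look('s6',box=(110,230,240,400))
E
```

```text
True
12.9667 gap 0.03198585461386923 F [-0.4  0.1 -1.4] [0.59618179 0.09712548 0.01515735] 65.73548913310887
```

View pics/s6.png

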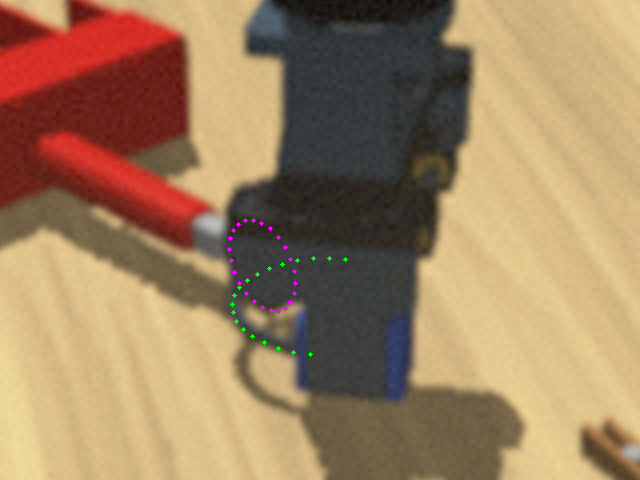

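```bash
python3 - <<'E'
from h import *
print(turn(35,0)); hold(.1)
print(get_state()['position'],gp(0),get_state()['wrist_force'])
print(move_l([*gp(0),.006],velocity=.03,stop_force=5)); hold(.2)
look('s7',box=(110,230,240,400)); look('t7','top',box=(150,270,130,290))
E
```

```text
True
[0.567843   0.10606653 0.01509759] [0.56721668 0.10615488] [-0.4578636  -0.81556962 -0.95100009]
True
14.8667 gap 0.03211333163374636 F [1.2 0.6 5. ] [0.56744416 0.1060402  0.0059036 ] 30.52518689633492
14.9167 gap 0.03185120514347418 F [ 0.7 -0.1  6.2] [0.56743471 0.10604958 0.00590695] 30.526104580866132
```

View pics/s7.png

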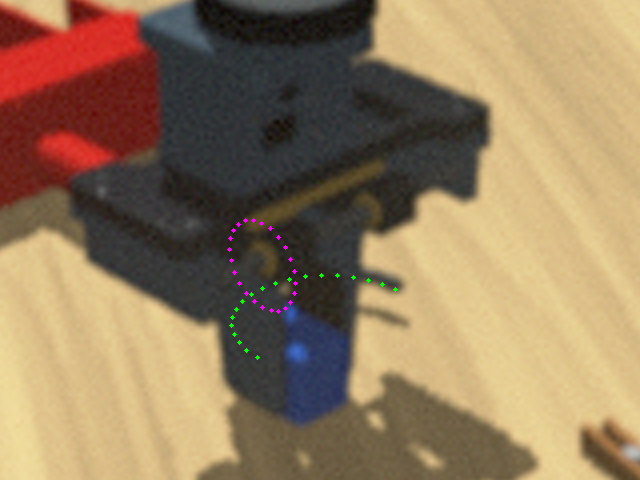

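View pics/t7.png

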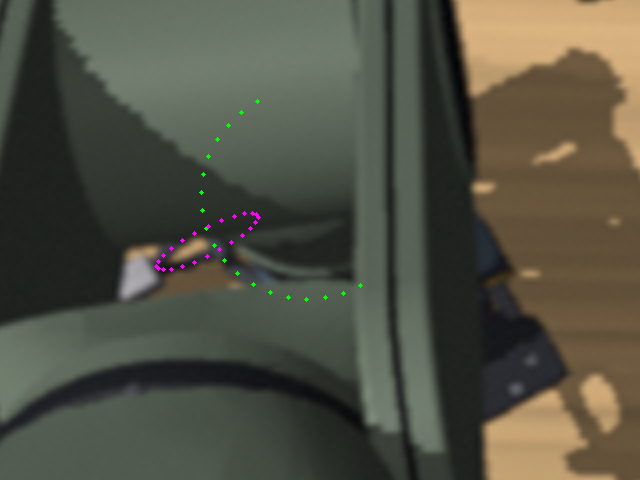

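The jaws touched down at 5–6 N on the shelf, and the tip shows beyond the gripper at (340,181). I'll release, rise and check.

```bash
python3 - <<'E'
from h import *
open_jaws(); hold(.2)
p=get_state()['position']
print(move_l([p[0],p[1],.16],velocity=.12,stop_force=10))
s=get_state();print(s['wrist_force'])
set_joints([-40,*s['joint_positions'][1:]])
for n in('side','top'): cv2.imwrite(f'pics/{n}8.png',get_image(n)[:,:,::-1])
print(get_state()['time'])
t=cv2.imread('pics/top8.png');s=cv2.imread('pics/side8.png')
cv2.imwrite('pics/b8.png',np.hstack([cv2.resize(t[140:260,140:260],(400,400)),cv2.resize(s[120:240,240:360],(400,400))]))
cv2.imwrite('pics/c8.png',cv2.resize(np.hstack([t,s]),(800,300)))
E
```

```text
False
[-0.19958874 -0.10220201  0.68776103]
19.4167
```

View pics/b8.png

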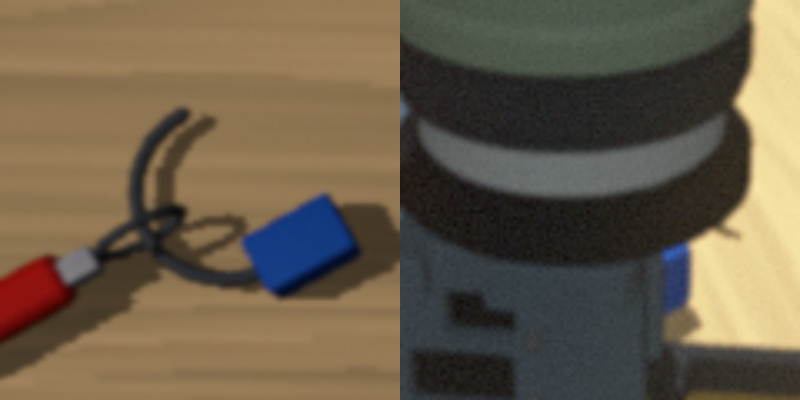

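View pics/c8.png

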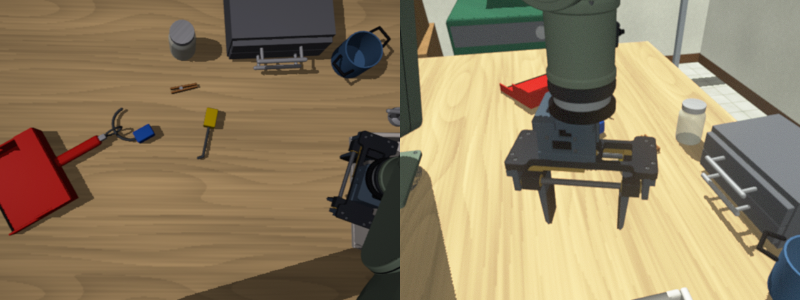

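```bash
python3 - <<'E'
from h import *
set_joints([64.286, 18.312, 89.639, 0, 72.044, -1.146]);hold(.2)
I={}
for n in('side','top'): I[n]=get_image(n);cv2.imwrite(f'pics/{n}9.png',I[n][:,:,::-1])
print(get_state()['time'])
cv2.imwrite('pics/b9.png',np.hstack([cv2.resize(I['top'][140:260,140:260],(400,400)),cv2.resize(I['side'][120:240,250:370],(400,400))])[:,:,::-1])
R=[]
for n,c in(('top',(230,212)),('side',(325,200))):
    P=grip(n,I[n],c);q=cv2.minAreaRect((P*1000).astype(np.float32));print(n,'rect',q)
print('expected',gp(0))
d=[cv2.absdiff(cv2.imread('pics/top0.png'),I['top'][:,:,::-1].copy())[165:260,312:352].max()];print('rod diff',d)
b=dark(I['top'],(195,200),32,75);ys,xs=np.nonzero(b);print(len(xs))
E
```

```text
22.9
top rect ((568.6824951171875, 106.03888702392578), (28.01303482055664, 46.33609390258789), 31.033706665039062)
side rect ((568.201416015625, 108.05162048339844), (23.242053985595703, 42.14183044433594), 28.03668975830078)
expected [0.56721668 0.10615488]
rod diff [np.uint8(5)]
494
```

View pics/b9.png

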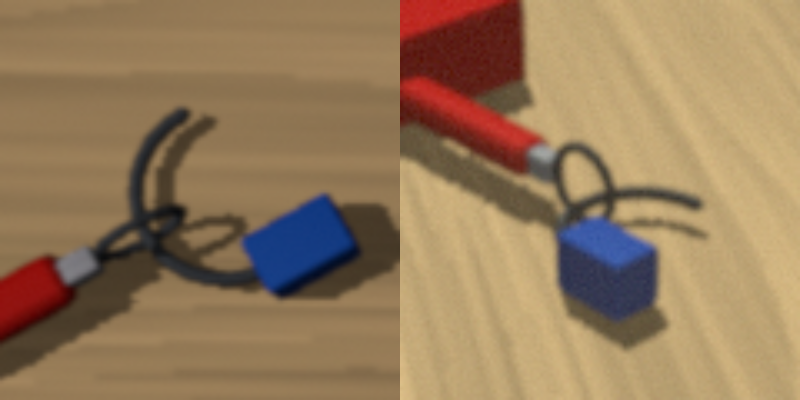

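```bash
python3 - <<'E'
from h import *
print(tri((195,173.7),(339.3,180.6)))
g=np.array([.5685,.1067]);print('bend',g+hk(30.7)@[.045,.065],RING,'tip',g+hk(30.7)@[.09,.02])
close_job()
E
```

```text
(array([0.63597419, 0.16613938, 0.01832706]), np.float64(0.00011821538104938265))
bend [0.57400806 0.18556483] [0.573 0.185] tip [0.63567585 0.16984591]
the job is handed in; nothing more can be done
```

The hook now hangs in the dustpan's ring: I gripped the blue handle, turned the bar 115° through the ring, set it flat on the shelf, let go and moved the arm clear. I handed the job in at about 23 s.

- **Ring position:** both final views show the bar passing through the ring. The middle of the bend works out about 1 mm from the ring centre, from the grip's final position.
- **Flatness:** I measured the tip at 18 mm above the shelf, against 14 mm if perfectly flat. This is a rough reading from a few picked pixels, within what the images and calibration can resolve. The tip's measured position is about 4 mm sideways of the prediction.
- **Camera agreement:** the two views agree on the grip's final position within 2 mm. They differ by 3° on its angle (31° and 28°); the aim was 30.5°.
- **Rod and forces:** the yellow rod's image area is unchanged. The wrist force was about 6 N at touchdown and under 2 N in the readings taken while threading.

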